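Chuck the cork roller on the ski bench

ROBOT

A 7-joint arm with a two-finger parallel gripper is mounted at the origin on the work surface. World frame = base frame: x ahead of the robot, y to its left, z up, the work surface at z = 0. Lengths are in m, angles in degrees, forces in N, time in s.
With the tool pointing down it reaches from about 0.425 to 0.825 m from the base axis. Payload 3.6 kg.
Tool frame: the origin (TCP) lies between the finger pads; the fingertips stand 11 mm ahead of it and the grasp point (between the pads) lies 8 mm behind it; z points along the fingers, y is the direction in which the jaws open and shut (so a half turn about z gives the same grasp; the last joint's range is limited). The gripper opens to 85 mm and grips with 20 to 120 N. Pads are 22 mm wide; open, the fingers measure 114 mm over their backs; the gripper's body (76 mm by 85 mm) begins 54 mm behind the grasp point. The pads swing forward as they close: fully open they stand 13 mm farther back than shut.
Start: joints at [-71.19, 35.231, -0.722, 81.555, 0.464, 63.22, -2.315], TCP at [0.226, 0.609, 0.242] pointing down, gripper open.
Joint ranges: [-178.69, 178.69], [-17.37, 117.87], [-77.05, 75.6], [15.02, 138.74], [-78.02, 258.01], [0.78, 113.62], [-162.83, 162.83]. Speed limits (degrees/s): [159.86, 159.86, 180, 180, 180, 180, 180].

INTERFACE

Orientations are given as a 3x3 rotation matrix whose columns are the frame's x, y, z axes.
In Python, from bench import * gives the robot as it stands. The module is installed in compiled form; this text tells all that it offers.
- The arm moves only by the shell command python3 -m crank 'ROWS'. ROWS is JSON, a list of rows, each an object with "translation": the shift along the world's x, y, z in mm, a list of three; "twist": the turn, a rotation vector about the world's x, y, z in degrees, a list of three; "claw": the finger opening in mm, from 0 to 85.4. A call has 1 to 12 rows; each row shifts and turns the commanded pose from where the row before left it; what a row does not reach is not made up. A row lasts 1/12 s, in which the tool goes at most 41.7 mm and 7.16 degrees, less where a joint would pass 70% of its speed; a pose out of reach is approached as far as the arm can. A call with a gripper value outside its range is refused whole. The fingers move at their own pace and stop on an object; the grip force is fixed at half the most. Time passes only in rows, so rows that do not move let the fingers close. It gives the time, the measured TCP pose, the force and the opening at its end, in the units of the state.
- state(): the state, without advancing time (a new reading comes with each control period).
- read_camera(name): name is "side" or "top" or "wrist"; returns a dict with "image" (384x512x3 uint8, blue, green, red), "K" (3x3 intrinsics, pixels), "D" ([k1, k2, p1, p2, k3] as OpenCV has them; the pictures are not rectified), "eye" and "orientation" of the camera in the world. Camera axes: x right, y down, z forward; pixel columns grow to the right and rows downward; lengths in m; the calibration is good to about 2 mm. A picture is of the moment at which its call begins. There is no depth.
- close_job(): hands the job in, once; it reports no verdict.
The state is a dict: "clock": time; "joint_positions": joint angles; "joint_velocities": joint speeds; "tau": joint torques, N m; "position": TCP position; "tcp_rot": TCP orientation; "wrist_force": force on the tool from outside, world axes, zero at the start; "wrist_torque": the same for the moment, N m; "width": opening from 0.0 (shut) to 1.0 (fully open).
Only numpy, scipy, OpenCV 4.12 (cv2) and the standard library are available. Lean on these libraries where they do the work, as an engineer would, in place of code of your own. Each camera call takes 0.05 s, during which the arm holds its last target. There are 200 camera calls.

TASK

Open the chuck on the bench stand all the way by swinging its red-knobbed bar towards the robot, fetch the cork roller from under the low oak shelf (only its steel shaft can be reached there, so draw it out by the shaft, let it go and take it again by the cork drum) and lay it on the stand's rubber-topped bed with its shaft pushed fully home between the open jaws. Then let go of the roller and swing the bar back away from the robot until the three jaws grip the shaft firmly, and leave it so. Do not disturb the other things on the bench and shelf.

Things in the scene. Friction and masses are not known exactly. Their poses are not given: they have to be found in the camera images.
- stand: Fixed chuck stand: steel base plate 100 (x) by 260 (y) mm, blue headstock 116 mm high at the -y end, grey bed at the +y end. Origin on the bench below the centre of the sleeve's front face, z up. The chuck axis runs along its y, 80 mm above the bench; the chuck opens to +y and a shaft goes in along -y. Its -x side is towards the robot; yaw up to 0.3 rad either way
- mouth (a point): Centre of the chuck's mouth: on the chuck axis in the plane of the sleeve's front face, 80 mm above the stand's origin; axes as the stand. The end stop for the shaft lies 50 mm behind it (-y): at home 50 mm of the shaft is inside and 10 mm of it shows between sleeve and end cap
- bed (a point): Centre of the bed's flat black rubber top: 74 mm in front (+y) of the mouth on the stand, 53.2 mm above the bench; the bed is 70 mm wide (x) and 118 mm long (y). A roller lying on it has its axis at the height of the chuck axis (80.2 mm)
- sleeve (a joint): Turn of the chuck sleeve (silver ring, 74 mm wide, 44 long) about the stand's +y, 0 to 1.5 rad. 0 = open, bar leaning 0.70 rad from upright to the stand's -x; bar angle towards +x = value - 0.70. Jaw faces are 15 mm off the axis at 0 and close 6.67 mm per rad, meeting the shaft near 1.2. Starts 1.28 to 1.5. Friction 0.35 N m (4 N at the knob) keeps it where left; 10 to 20 N at the knob clamps well
- bar_knob (a point): Centre of the red barrel knob on the sleeve's 10 mm steel bar: 24 mm in diameter, 26 mm long along the stand's y, 90 mm from the chuck axis, 24 mm behind (-y) the mouth. Pinched from above on its two flat ends (fingers closing along the stand's y) it pivots between the fingers as the bar swings
- jaw0: Upper steel jaw of the chuck, 10 mm wide, 36 mm long, from y = -30 to +6 mm of the stand; origin on the chuck axis when fully open, slides radially with the sleeve
- jaw1: Second jaw, 120 degrees round from the upper one, otherwise the same
- jaw2: Third jaw, 240 degrees round from the upper one, otherwise the same
- roller: Cork roller, 0.32 kg: cork drum 50 mm in diameter, 86 mm long, between black hexagonal caps (54 mm across flats, 12 mm thick); 110 mm over the caps; steel shaft 14 mm in diameter, 60 mm long on its -x end. Origin: drum centre on the axis, 27 mm above what it lies on; x along the axis away from the shaft. Starts on the bench under the shelf, shaft sticking out in front; slides straight out
- roller_tip (a point): Free end of the roller's shaft, on its axis, 115 mm from the drum's centre; axes as roller
- shelf: Fixed low shelf of thick oiled oak: slab 160 (x) by 340 (y) mm, underside 64 mm and top 86 mm above the bench, on two cheeks 22 mm thick at its y ends. Origin on the bench below its centre; its front is its -x edge, open, facing the robot
- thermometer_case: Silver hard thermometer case 50 x 150 x 28 mm lying on the oak shelf; origin under its centre. Leave alone
- wax_block: Yellow wax block 45 x 100 x 25 mm on the oak shelf; origin under its centre. Leave alone
- lunch_box: Green plastic lunch box 116 x 166 x 59 mm; origin under its centre. Leave alone
- mug: Stainless steel mug 80 mm in diameter, 90 mm high; origin under its centre, handle to its +y. Leave alone
- wax_cork: Hand wax cork, wood-backed block 50 x 90 x 34 mm; origin under its centre. Leave alone
- brush: Wooden ski brush 60 x 120 x 34 mm, bristles down; origin under its centre. Leave alone

How it is judged:
By the outcome, as a careful person would: the job done as asked, in the order asked, and still so for the second after the job is handed in, with the robot touching nothing.
It also fails if it takes over 72 s, if anything falls off the work surface, if the arm or the gripper's body presses on something with over 40 N, if the wrist force passes 120 N, or if a joint passes its speed limit or range.

## Working session

There is one attempt and no reset: what is moved stays moved. The work goes in short steps, Python scripts to look and compute and a shell command to move; the robot and the scene stay as the last step left them, time stands still between calls to the robot, and variables do not carry over. Pictures are saved under pics/ and viewed, about 8 in all and at most 12, crops included, and the job is handed in when it is done.

```bash
mkdir -p pics; cat > h.py <<'E'
from bench import *
import numpy as np, cv2
def snap(n,f):
    c=read_camera(n); cv2.imwrite('pics/'+f+'.png',c['image']); np.savez('pics/'+f+'.npz',**{k:np.array(c[k]) for k in('K','D','eye','orientation')}); return c
def ld(f): return dict(np.load('pics/'+f+'.npz'))
def ray(c,u,v):
    p=cv2.undistortPoints(np.array([[[u,v]]],float),c['K'],c['D'])[0,0]
    d=c['orientation']@np.array([p[0],p[1],1]); return c['eye'],d
def atz(c,u,v,z):
    e,d=ray(c,u,v); return e+d*(z-e[2])/d[2]
def proj(c,P):
    P=np.atleast_2d(P); R=c['orientation'].T
    return cv2.projectPoints((R@(P-c['eye']).T).T.copy(),np.zeros(3),np.zeros(3),c['K'],c['D'])[0][:,0]
def tri(obs):
    A=0;b=0
    for c,u,v in obs:
        e,d=ray(c,u,v); d=d/np.linalg.norm(d); M=np.eye(3)-np.outer(d,d); A=A+M; b=b+M@e
    return np.linalg.solve(A,b)
E
python3 - <<'E'
from h import *
for n in('top','side'):
    c=snap(n,n+'0'); print(n,c['eye'],np.round(c['orientation'],3).tolist())
s=state();print(s)
a=cv2.imread('pics/top0.png');cv2.imwrite('pics/t0b.png',cv2.resize(a,(800,600),interpolation=3))
E
```

```text
top [ 3.51062662e-01 -4.19691515e-04  1.22231675e+00] [[0.015, -0.99, 0.137], [-1.0, -0.015, 0.002], [0.0, -0.137, -0.991]]
side [ 0.1727732  -0.66091108  0.62588555] [[0.874, -0.272, 0.402], [-0.485, -0.474, 0.735], [-0.009, -0.838, -0.546]]
{'clock': 0.1, 'joint_positions': array([-71.18870515,  35.28509529,  -0.7236033 ,  81.63314196,
         0.46546812,  63.21994291,  -2.31545025]), 'joint_velocities': array([-0.01920873, -0.23852569,  0.05821045, -0.27603439,  0.13193278,
        0.01859412, -0.0599462 ]), 'tau': array([ 1.58362636e-03, -4.70384753e+01,  2.60328669e-01, -1.71571630e+01,
        1.01762530e-02,  5.93479781e-03,  1.79865646e-05]), 'position': array([0.22557826, 0.60888463, 0.24123243]), 'tcp_rot': array([[-9.37735338e-01,  3.47349724e-01, -7.78523664e-04],
       [ 3.47350593e-01,  9.37732689e-01, -2.22909807e-03],
       [-4.42295098e-05, -2.36072469e-03, -9.99997213e-01]]), 'wrist_force': array([-0.57193748, -0.32741023, -0.27587122]), 'wrist_torque': array([-0.02142284, -0.04139022,  0.00261258]), 'width': 1.001891086671696}
```

View pics/t0b.png

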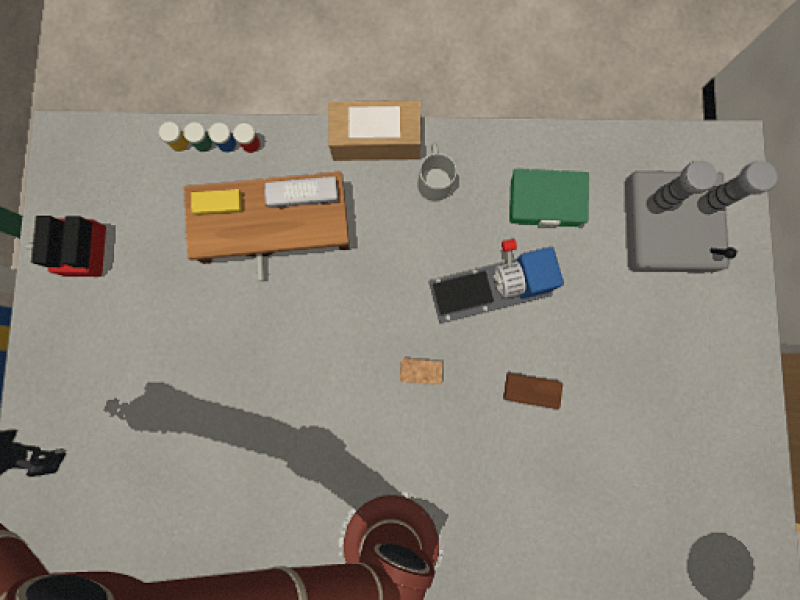

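View pics/side0.png

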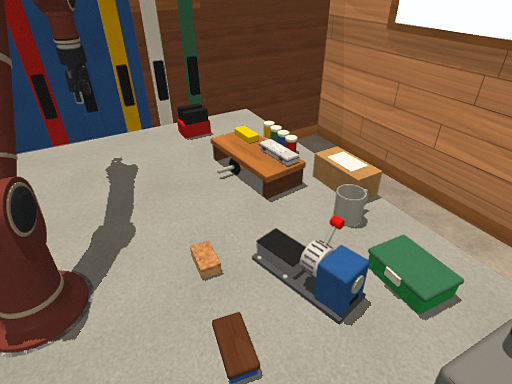

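The top view shows the shelf at (267,215) with the shaft sticking out at (263,268), the stand's bed at (463,292), and the knob at (509,245). I'll enlarge the stand and shaft.

```bash
python3 - <<'E'
import cv2,numpy as np
a=cv2.imread('pics/top0.png');s=cv2.imread('pics/side0.png')
# stand: x265-365,y145-210 ; shelf: x110-230,y105-185
A=cv2.resize(a[145:210,265:365],None,fx=4,fy=4,interpolation=2)
B=cv2.resize(a[130:195,120:220],None,fx=4,fy=4,interpolation=2)
C=cv2.resize(s[205:325,245:378],None,fx=3,fy=2.75,interpolation=2)[:330,:400]
C=cv2.resize(s[210:320,245:378],(400,330),interpolation=2)
D=cv2.resize(s[140:200,205:305],(400,240),interpolation=2)
D=cv2.copyMakeBorder(D,0,90,0,0,0)
cv2.imwrite('pics/crop1.png',np.vstack([np.hstack([A,B]),np.hstack([C,D])]))
E
```

```text
(no output)
```

View pics/crop1.png

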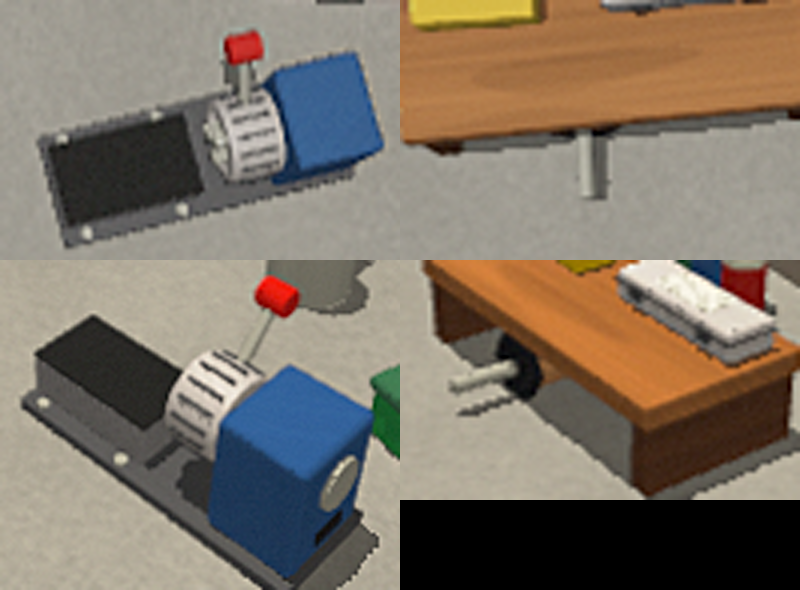

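```bash
cat >> h.py <<'E'
def fr(x0,y0,s,u,v): return x0+(u+.5)/s-.5, y0+(v+.5)/s-.5
E
python3 - <<'E'
from h import *
t=ld('top0');s=ld('side0');np.set_printoptions(precision=4,suppress=True)
b=np.array([atz(t,*fr(265,145,4,u,v),.0532) for u,v in((48,148),(188,113),(204,190),(65,228))])
print('bed',b,b.mean(0)); 
e=[b[0]-b[1],b[3]-b[2],]; print([ (np.linalg.norm(x),np.degrees(np.arctan2(-x[0],x[1]))) for x in e], np.linalg.norm(b[0]-b[3]),np.linalg.norm(b[1]-b[2]))
p=[atz(t,*fr(265,145,4,u,v),.008) for u,v in((38,137),(68,247))];print('plate L',p,np.linalg.norm(p[0]-p[1]))
k=tri([(t,*fr(265,145,4,244,47)),(s,*fr(245,210,3,277,37))]);print('knob',k)
print('tip',tri([(t,*fr(120,130,4,194,196)),(s,*fr(205,140,4,52,124))]))
print('tip27',atz(t,*fr(120,130,4,194,198),.027),atz(t,*fr(120,130,4,191,132),.027), atz(t,*fr(120,130,4,194,198),.02))
print('side tip27',atz(s,*fr(205,140,4,50,123),.027))
print('shelf front',[atz(t,*fr(120,130,4,u,v),.086) for u,v in((5,138),(395,110))])
E
```

```text
bed [[ 0.545  -0.0824  0.0532]
 [ 0.5766 -0.2001  0.0532]
 [ 0.5114 -0.2129  0.0532]
 [ 0.4777 -0.0969  0.0532]] [ 0.5277 -0.1481  0.0532]
[(np.float64(0.12185920596468629), np.float64(15.022716725641994)), (np.float64(0.12078888941253667), np.float64(16.17795902622942))] 0.06885191785246236 0.06648571106405265
plate L [array([ 0.5621, -0.0768,  0.008 ]), array([ 0.4661, -0.1033,  0.008 ])] 0.09955226227957625
knob [ 0.6113 -0.2279  0.1499]
tip [0.5512 0.2866 0.0364]
tip27 [0.5525 0.2884 0.027 ] [0.6103 0.2936 0.027 ] [0.5537 0.2901 0.02  ]
side tip27 [0.555  0.3045 0.027 ]
shelf front [array([0.5901, 0.431 , 0.086 ]), array([0.6185, 0.1122, 0.086 ])]
```

```bash
R='{"translation":[15.8,-34.9,0],"twist":[0,0,-6],"claw":45}'; 
python3 -m crank '[{"translation":[15.8,-34.9,0],"twist":[0,0,-6],"claw":45},{"translation":[15.8,-34.9,0],"twist":[0,0,-6],"claw":45},{"translation":[15.8,-34.9,0],"twist":[0,0,-6],"claw":45},{"translation":[15.8,-34.9,0],"twist":[0,0,-6],"claw":45},{"translation":[15.8,-34.9,0],"twist":[0,0,-6],"claw":45},{"translation":[15.8,-34.9,0],"twist":[0,0,-6],"claw":45},{"translation":[15.8,-34.9,0],"twist":[0,0,-6],"claw":45},{"translation":[15.8,-34.9,0],"twist":[0,0,-6],"claw":45},{"translation":[15.8,-34.9,0],"twist":[0,0,-6],"claw":45},{"translation":[15.8,-34.9,0],"twist":[0,0,-6],"claw":45},{"translation":[15.8,-34.9,0],"twist":[0,0,-6],"claw":45},{"translation":[15.8,-34.9,0],"twist":[0,0,-6],"claw":45}]'
python3 -m crank '[{"translation":[15.8,-34.9,0],"twist":[0,0,-6],"claw":45},{"translation":[15.8,-34.9,0],"twist":[0,0,-6],"claw":45},{"translation":[15.8,-34.9,0],"twist":[0,0,-6],"claw":45},{"translation":[15.8,-34.9,0],"twist":[0,0,-6],"claw":45},{"translation":[15.8,-34.9,0],"twist":[0,0,-6],"claw":45},{"translation":[15.8,-34.9,0],"twist":[0,0,-6],"claw":45},{"translation":[15.8,-34.9,0],"twist":[0,0,-6],"claw":45},{"translation":[15.8,-34.9,0],"twist":[0,0,-6],"claw":45},{"translation":[15.8,-34.9,0],"twist":[0,0,-6],"claw":45},{"translation":[15.8,-34.9,0],"twist":[0,0,-6],"claw":45},{"translation":[15.8,-34.9,0],"twist":[0,0,-6],"claw":45},{"translation":[15.8,-34.9,0],"twist":[0,0,-6],"claw":45}]'
python3 - <<'E'
from h import *
c=snap('wrist','w1'); s=state(); print(s['clock'],s['position'],s['tcp_rot'].round(3).tolist(),s['joint_positions'].round(1)); print(c['eye'],c['orientation'].round(3).tolist())
E
```

```text
clock: 1.1
position: [0.4155, 0.1889, 0.2422]
tcp_rot: [[0.045, 0.999, -0.0], [0.999, -0.045, 0.0], [0.0, -0.0, -1.0]]
wrist_force: [0.8, 0.2, 0.3]
width: 0.529
clock: 2.1
position: [0.6054, -0.2293, 0.2417]
tcp_rot: [[0.964, 0.266, -0.001], [0.266, -0.964, 0.001], [-0.001, -0.001, -1.0]]
wrist_force: [0.8, -0.1, 0.1]
width: 0.529
2.15 [ 0.60588771 -0.23893043  0.24129505] [[0.967, 0.254, 0.001], [0.254, -0.967, -0.011], [-0.002, 0.01, -1.0]] [ -2.3  40.2  40.6  82.5 -26.7  66.9 -33.3]
[ 0.67355112 -0.20966216  0.37313107] [[0.266, -0.924, -0.273], [-0.964, -0.255, -0.074], [-0.002, 0.283, -0.959]]
```

View pics/w1.png

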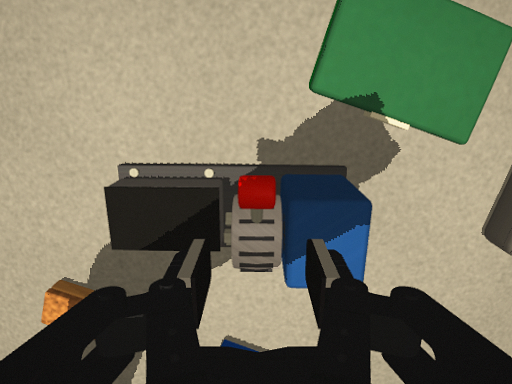

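```bash
python3 - <<'E'
from h import *
np.set_printoptions(precision=4,suppress=True)
c=ld('w1');t=ld('top0');s=ld('side0')
k=tri([(c,257,192),(t,*fr(265,145,4,244,47)),(s,*fr(245,210,3,277,37))]);print('knob',k, atz(c,257,192,.149),np.linalg.norm(atz(c,239,192,.15)-atz(c,276,192,.15)))
b=np.array([atz(c,u,v,.0532) for u,v in((107,187),(220,186))]);d=b[0]-b[1];print('bed far corners',b,np.linalg.norm(d),np.degrees(np.arctan2(-d[0],d[1])))
p=np.array([atz(c,u,v,.008) for u,v in((119,164),(347,166))]);d=p[0]-p[1];print('plate',p,np.linalg.norm(d),np.degrees(np.arctan2(-d[0],d[1])))
q=np.array([atz(c,u,v,.116) for u,v in((282,179),(360,179))]);print('head',q)
print(state()['position'])
E
```

```text
knob [ 0.6116 -0.227   0.1493] [ 0.6115 -0.2257  0.149 ] 0.026106673320391193
bed far corners [[ 0.5494 -0.0834  0.0532]
 [ 0.5812 -0.195   0.0532]] 0.11605618716507875 15.888722802043
plate [[ 0.5627 -0.0752  0.008 ]
 [ 0.6292 -0.326   0.008 ]] 0.25944914101234173 14.856518286145
head [[ 0.6182 -0.2446  0.116 ]
 [ 0.6351 -0.3054  0.116 ]]
[ 0.6059 -0.2389  0.2413]
```

```bash

python3 -m crank '[{"translation":[3.3,1.2,0],"twist":[0,0,0],"claw":45},{"translation":[3.3,1.2,0],"twist":[0,0,0],"claw":45},{"translation":[0,0,-15],"twist":[0,0,0],"claw":45},{"translation":[0,0,-25],"twist":[0,0,0],"claw":45},{"translation":[0,0,-10],"twist":[0,0,0],"claw":45},{"translation":[0,0,0],"twist":[0,0,0],"claw":45},{"translation":[0,0,0],"twist":[0,0,0],"claw":45}]'
python3 - <<'E'
from h import *
s=state();print(s['position'],s['tcp_rot'].round(3).tolist(),s['joint_velocities'].round(1))
E
```

```text
clock: 2.73
position: [0.6117, -0.224, 0.1921]
tcp_rot: [[0.962, 0.272, -0.001], [0.272, -0.962, 0.001], [-0.0, -0.002, -1.0]]
wrist_force: [0.1, -0.7, 0.9]
width: 0.529
[ 0.61173118 -0.22404613  0.19214264] [[0.962, 0.272, -0.001], [0.272, -0.962, 0.001], [-0.0, -0.002, -1.0]] [ 0.4 -1.2  1.6 -2.   0.1 -0.1 -0.1]
```

```bash

python3 -m crank '[{"translation":[0,-2,-16],"twist":[0,0,0],"claw":45},{"translation":[0,0,-20],"twist":[0,0,0],"claw":45},{"translation":[0,0,-10],"twist":[0,0,0],"claw":45},{"translation":[0,0,0],"twist":[0,0,0],"claw":45},{"translation":[0,0,0],"twist":[0,0,0],"claw":45}]'
python3 -m crank '[{"translation":[0,0,0],"twist":[0,0,0],"claw":30},{"translation":[0,0,0],"twist":[0,0,0],"claw":22},{"translation":[0,0,0],"twist":[0,0,0],"claw":20},{"translation":[0,0,0],"twist":[0,0,0],"claw":20},{"translation":[0,0,0],"twist":[0,0,0],"claw":20}]'
python3 - <<'E'
from h import *
s=state();print(s['position'],s['wrist_force'],s['width']*85.4)
E
```

```text
clock: 3.15
position: [0.612, -0.2275, 0.1469]
tcp_rot: [[0.963, 0.271, 0.001], [0.271, -0.963, -0.0], [0.0, 0.0, -1.0]]
wrist_force: [0.6, 0.2, 0.1]
width: 0.531
clock: 3.57
position: [0.6124, -0.2264, 0.148]
tcp_rot: [[0.963, 0.27, 0.002], [0.27, -0.963, 0.003], [0.003, -0.002, -1.0]]
wrist_force: [-1.3, 3.4, 6.4]
width: 0.287
[ 0.61237642 -0.22635905  0.14796649] [-1.25847714  3.36284802  6.35008673] 24.535229683430394
```

```bash

python3 -m crank '[{"translation":[-6.9,-1.9,5.45],"twist":[0,0,0],"claw":20},{"translation":[-7.4,-2.0,4.7],"twist":[0,0,0],"claw":20},{"translation":[-7.8,-2.1,3.9],"twist":[0,0,0],"claw":20},{"translation":[-8.15,-2.2,3.1],"twist":[0,0,0],"claw":20},{"translation":[-8.4,-2.3,2.2],"twist":[0,0,0],"claw":20},{"translation":[-8.6,-2.35,1.35],"twist":[0,0,0],"claw":20},{"translation":[-8.7,-2.4,0.45],"twist":[0,0,0],"claw":20}]'
python3 -m crank '[{"translation":[-8.7,-2.4,-0.45],"twist":[0,0,0],"claw":20},{"translation":[-8.6,-2.35,-1.35],"twist":[0,0,0],"claw":20},{"translation":[-8.4,-2.3,-2.2],"twist":[0,0,0],"claw":20},{"translation":[-8.15,-2.2,-3.1],"twist":[0,0,0],"claw":20},{"translation":[-7.8,-2.1,-3.9],"twist":[0,0,0],"claw":20}]'
```

```text
clock: 4.15
position: [0.5607, -0.2401, 0.1678]
tcp_rot: [[0.962, 0.273, 0.01], [0.273, -0.962, 0.002], [0.011, 0.001, -1.0]]
wrist_force: [8.8, 3.7, -3.9]
width: 0.288
clock: 4.57
position: [0.519, -0.2513, 0.1601]
tcp_rot: [[0.962, 0.275, 0.012], [0.275, -0.962, 0.004], [0.012, -0.001, -1.0]]
wrist_force: [2.9, 8.9, 13.7]
width: 0.288
```

```bash

python3 -m crank '[{"translation":[-7.4,-2.0,-4.7],"twist":[0,0,0],"claw":20},{"translation":[-6.9,-1.9,-5.45],"twist":[0,0,0],"claw":20},{"translation":[-3.5,-1.0,-3.2],"twist":[0,0,0],"claw":20},{"translation":[0,0,0],"twist":[0,0,0],"claw":20},{"translation":[0,0,0],"twist":[0,0,0],"claw":20}]'
```

```text
clock: 4.98
position: [0.4958, -0.2575, 0.1452]
tcp_rot: [[0.962, 0.271, 0.001], [0.271, -0.962, 0.004], [0.002, -0.004, -1.0]]
wrist_force: [-4.7, 7.0, 11.5]
width: 0.286
```

```bash

python3 -m crank '[{"translation":[-3,-0.8,-2.7],"twist":[0,0,0],"claw":20},{"translation":[-3,-0.8,-2.7],"twist":[0,0,0],"claw":20},{"translation":[0,0,0],"twist":[0,0,0],"claw":20},{"translation":[0,0,0],"twist":[0,0,0],"claw":20}]'
```

```text
clock: 5.32
position: [0.49, -0.259, 0.1397]
tcp_rot: [[0.962, 0.271, 0.001], [0.271, -0.962, 0.004], [0.002, -0.004, -1.0]]
wrist_force: [-3.6, 7.1, 11.1]
width: 0.289
```

```bash
python3 - <<'E'
from h import *
c=snap('wrist','w2');s=snap('side','s2'); a=cv2.resize(s['image'][195:320,225:385],(480,375),interpolation=2)
b=cv2.resize(c['image'][140:340,120:400],(525,375))[:, :320]
b=cv2.resize(c['image'][130:384,150:360],(310,375))
cv2.imwrite('pics/c2.png',np.hstack([a,b])); print(state()['wrist_force'],state()['position'])
E
```

```text
[-3.39964875  7.15059964 10.68727267] [ 0.4899726  -0.2589968   0.13966749]
```

View pics/c2.png

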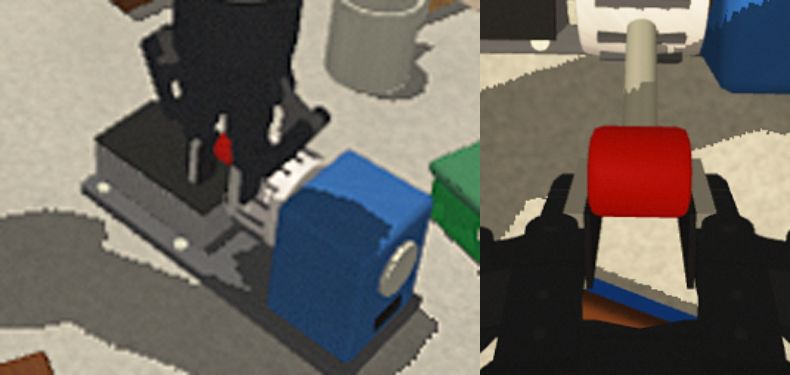

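```bash
python3 - <<'E'
from h import *
np.set_printoptions(precision=4,suppress=True)
yaw=np.radians(15.3);X=np.array([np.cos(yaw),np.sin(yaw),0]);Y=np.array([-X[1],X[0],0])
for o in([.5556,-.2416,.08],[.5575,-.2411,.08]):
  o=np.array(o)
  for f,u,v in(('w1',257,192),('w2',258.4,246.5)):
    e,d=ray(ld(f),u,v)
    L=np.linspace(.1,.4,3000); P=e+L[:,None]*d; r=P-o; R=np.hypot(r@X,r[:,2]); 
    i=np.argmin(abs(R-.09)); print(f,P[i],'R',R[i],'a',np.arctan2(r[i]@X,r[i,2]),'y',r[i]@Y)
E
```

```text
w1 [ 0.6115 -0.2257  0.1488] R 0.09000282143209042 a 0.7012892961017385 y 0.0005640261572054478
w2 [ 0.4686 -0.264   0.0749] R 0.0899991275437193 a -1.628001299134603 y 0.0013815900229079317
w1 [ 0.5677 -0.2371 -0.0094] R 0.09002874625111873 a 3.020112625255792 y 0.0012049014581384041
w2 [ 0.5027 -0.2545  0.1502] R 0.0899948253324826 a -0.6767341629037542 y 0.0014757214814798772
```

```bash

python3 -m crank '[{"translation":[0,0,0],"twist":[0,0,0],"claw":45},{"translation":[0,0,0],"twist":[0,0,0],"claw":45},{"translation":[0,0,0],"twist":[0,0,0],"claw":45},{"translation":[0,0,20],"twist":[0,0,0],"claw":45},{"translation":[0,0,35],"twist":[0,0,0],"claw":45},{"translation":[0,0,35],"twist":[0,0,0],"claw":45},{"translation":[0,0,10],"twist":[0,0,0],"claw":45},{"translation":[0,0,0],"twist":[0,0,0],"claw":45}]'
python3 - <<'E'
from h import *
c=snap('wrist','w3');s=snap('top','t3');d=snap('side','s3')
for n,i in(('w',c),('t',s),('s',d)):
    g=i['image'].astype(int); m=((g[...,2]>140)&(g[...,1]<50)&(g[...,0]<50)).astype(np.uint8)
    k,l,st,ce=cv2.connectedComponentsWithStats(m); print(n,[(st[j].tolist(),ce[j].round(1).tolist()) for j in range(1,k) if st[j,4]>15])
E
```

```text
clock: 6.08
position: [0.4914, -0.2631, 0.2409]
tcp_rot: [[0.963, 0.27, 0.006], [0.27, -0.963, -0.005], [0.005, 0.006, -1.0]]
wrist_force: [-0.5, -0.7, 0.5]
width: 0.525
w [([232, 167, 38, 31, 1042], [250.0, 181.8])]
t [([31, 171, 12, 3, 20], [35.8, 172.2])]
s [([177, 119, 8, 8, 29], [180.8, 122.2]), ([297, 238, 16, 14, 130], [304.0, 244.9])]
```

```bash
python3 - <<'E'
from h import *
np.set_printoptions(precision=4,suppress=True)
yaw=np.radians(15.3);X=np.array([np.cos(yaw),np.sin(yaw),0]);Y=np.array([-X[1],X[0],0])
w=ld('w3');s=ld('s3')
k=tri([(w,250.5,182),(s,304,245)]);print(k)
g=cv2.imread('pics/side0.png').astype(int); m=((g[...,2]>140)&(g[...,1]<50)&(g[...,0]<50)).astype(np.uint8);print(cv2.connectedComponentsWithStats(m)[2:])
for o in([.5556,-.2416,.08],[.5575,-.2411,.08]):
  o=np.array(o)
  for a in(-.7,-.6,-.5): print(a,proj(w,o+X*.09*np.sin(a)+np.array([0,0,.09*np.cos(a)])),proj(s,o+X*.09*np.sin(a)+np.array([0,0,.09*np.cos(a)])))
E
```

```text
[ 0.5053 -0.2538  0.152 ]
(array([[     0,      0,    512,    384, 196482],
       [   178,    119,      7,      8,     25],
       [   330,    216,     14,     12,    101]], dtype=int32), array([[255.468 , 191.4936],
       [181.24  , 122.52  ],
       [336.1584, 220.9505]]))
-0.7 [[253.3656 189.1861]] [[302.2782 248.0198]]
-0.6 [[253.3259 181.149 ]] [[304.7497 244.2161]]
-0.5 [[253.2942 171.5945]] [[307.3461 240.5872]]
-0.7 [[253.3981 186.4902]] [[302.9153 247.5413]]
-0.6 [[253.3595 178.3476]] [[305.3817 243.7447]]
-0.5 [[253.3289 168.6855]] [[307.9723 240.1231]]
```

```bash

python3 -m crank '[{"translation":[22,7,0],"twist":[0,0,0],"claw":0},{"translation":[21,7,0],"twist":[0,0,0],"claw":0},{"translation":[0,0,-20],"twist":[0,0,0],"claw":0},{"translation":[0,0,-30],"twist":[0,0,0],"claw":0},{"translation":[0,0,-25],"twist":[0,0,0],"claw":0},{"translation":[0,0,-10],"twist":[0,0,0],"claw":0},{"translation":[0,0,0],"twist":[0,0,0],"claw":0},{"translation":[0,0,0],"twist":[0,0,0],"claw":0}]'
python3 -m crank '[{"translation":[-5,-1.3,0],"twist":[0,0,0],"claw":0},{"translation":[-4,-1.1,0],"twist":[0,0,0],"claw":0},{"translation":[-3,-0.8,0],"twist":[0,0,0],"claw":0},{"translation":[0,0,0],"twist":[0,0,0],"claw":0},{"translation":[0,0,0],"twist":[0,0,0],"claw":0}]'
```

```text
clock: 6.9
position: [0.5327, -0.247, 0.152]
tcp_rot: [[0.963, 0.27, -0.002], [0.27, -0.963, 0.0], [-0.002, -0.001, -1.0]]
wrist_force: [-0.4, 0.4, 0.6]
width: 0.0
clock: 7.32
position: [0.5244, -0.2496, 0.154]
tcp_rot: [[0.962, 0.271, 0.008], [0.271, -0.962, -0.001], [0.007, 0.003, -1.0]]
wrist_force: [6.2, 0.6, -5.4]
width: 0.001
```

```bash

python3 -m crank '[{"translation":[-3,-0.8,-1],"twist":[0,0,0],"claw":0},{"translation":[-3,-0.8,-1],"twist":[0,0,0],"claw":0},{"translation":[0,0,0],"twist":[0,0,0],"claw":0},{"translation":[0,0,0],"twist":[0,0,0],"claw":0}]'
python3 -m crank '[{"translation":[-2,-0.5,0],"twist":[0,0,0],"claw":0},{"translation":[-2,-0.5,0],"twist":[0,0,0],"claw":0},{"translation":[0,0,0],"twist":[0,0,0],"claw":0},{"translation":[0,0,0],"twist":[0,0,0],"claw":0}]'
```

```text
clock: 7.65
position: [0.522, -0.2502, 0.1526]
tcp_rot: [[0.962, 0.273, 0.014], [0.273, -0.962, -0.001], [0.013, 0.005, -1.0]]
wrist_force: [9.7, 1.2, -5.3]
width: -0.005
clock: 7.98
position: [0.5218, -0.2502, 0.1527]
tcp_rot: [[0.961, 0.275, 0.021], [0.276, -0.961, -0.002], [0.019, 0.007, -1.0]]
wrist_force: [16.9, 1.8, -8.8]
width: -0.0
```

```bash

python3 -m crank '[{"translation":[8,2,5],"twist":[0,0,0],"claw":0},{"translation":[5,1,30],"twist":[0,0,0],"claw":0},{"translation":[0,5,38],"twist":[0,0,0],"claw":40},{"translation":[1.5,37,1],"twist":[0,0,-0.75],"claw":40},{"translation":[1.5,38,1],"twist":[0,0,-0.75],"claw":40},{"translation":[1.5,38,1],"twist":[0,0,-0.75],"claw":40},{"translation":[1.5,38,1],"twist":[0,0,-0.75],"claw":40},{"translation":[1.5,38,1],"twist":[0,0,-0.75],"claw":40},{"translation":[1.5,38,1],"twist":[0,0,-0.75],"claw":40},{"translation":[1.5,38,1],"twist":[0,0,-0.75],"claw":40},{"translation":[1.5,38,1],"twist":[0,0,-0.75],"claw":40},{"translation":[1.5,38,1],"twist":[0,0,-0.75],"claw":40}]'
python3 -m crank '[{"translation":[1.5,38,1],"twist":[0,0,-0.75],"claw":40},{"translation":[1.5,38,1],"twist":[0,0,-0.75],"claw":40},{"translation":[1.5,38,0],"twist":[0,0,-0.75],"claw":40},{"translation":[1.5,38,0],"twist":[0,0,-0.75],"claw":40},{"translation":[1.5,38,0],"twist":[0,0,-0.75],"claw":40},{"translation":[0,0,0],"twist":[0,0,0],"claw":40},{"translation":[0,0,0],"twist":[0,0,0],"claw":40},{"translation":[0,0,0],"twist":[0,0,0],"claw":40}]'
python3 - <<'E'
from h import *
c=snap('wrist','w4'); s=state(); print(s['clock'],s['position'],s['tcp_rot'].round(3).tolist(),s['joint_positions'].round(1))
E
```

```text
clock: 8.98
position: [0.5373, 0.0973, 0.2342]
tcp_rot: [[0.988, 0.153, 0.002], [0.153, -0.988, 0.001], [0.002, -0.0, -1.0]]
wrist_force: [0.6, -0.7, 0.2]
width: 0.468
clock: 9.65
position: [0.5453, 0.285, 0.2356]
tcp_rot: [[0.996, 0.089, 0.001], [0.089, -0.996, -0.001], [0.001, 0.001, -1.0]]
wrist_force: [0.3, -0.2, -0.3]
width: 0.467
9.7 [0.54557025 0.28408096 0.23575522] [[0.996, 0.087, 0.001], [0.087, -0.996, -0.001], [0.001, 0.001, -1.0]] [-55.5  38.9  46.4  89.2 -30.   64.9 -87.5]
```

View pics/w4.png

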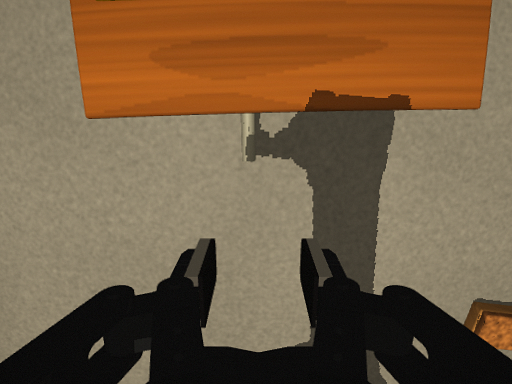

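```bash
python3 - <<'E'
from h import *
np.set_printoptions(precision=4,suppress=True)
c=ld('w4');t=ld('top0');s=ld('side0')
a=atz(c,249,161,.027);b=atz(c,248.5,114,.027);print(a,b,np.degrees(np.arctan2(*(b-a)[1::-1])), tri([(c,249,160),(t,*fr(120,130,4,194,197)),(s,*fr(205,140,4,52,124))]))
f=[atz(c,*p,.064) for p in((87,118),(480,108))];f2=[atz(c,*p,.086) for p in((87,118),(480,108))];print(f2,np.degrees(np.arctan2((f2[1]-f2[0])[0],-(f2[1]-f2[0])[1])))
print('w',np.linalg.norm(atz(c,242,140,.027)-atz(c,256,140,.027)))
E
```

```text
[0.552  0.2957 0.027 ] [0.5999 0.3001 0.027 ] 5.314642960202936 [0.553  0.2922 0.0312]
[array([0.5883, 0.4356, 0.086 ]), array([0.6274, 0.1022, 0.086 ])] 6.699816102749223
w 0.014411723063496038
```

```bash

python3 -m crank '[{"translation":[9,6,-15],"twist":[0,0,0.5],"claw":40},{"translation":[9.5,5,-30],"twist":[0,0,0.5],"claw":40},{"translation":[0,0,-40],"twist":[0,0,0],"claw":40},{"translation":[0,0,-40],"twist":[0,0,0],"claw":40},{"translation":[0,0,-40],"twist":[0,0,0],"claw":40},{"translation":[0,0,-25],"twist":[0,0,0],"claw":40},{"translation":[0,0,-15],"twist":[0,0,0],"claw":40},{"translation":[0,0,-5],"twist":[0,0,0],"claw":40},{"translation":[0,0,0],"twist":[0,0,0],"claw":40},{"translation":[0,0,0],"twist":[0,0,0],"claw":40}]'
python3 -m crank '[{"translation":[0,0,0],"twist":[0,0,0],"claw":15},{"translation":[0,0,0],"twist":[0,0,0],"claw":5},{"translation":[0,0,0],"twist":[0,0,0],"claw":5},{"translation":[0,0,0],"twist":[0,0,0],"claw":5},{"translation":[0,0,0],"twist":[0,0,0],"claw":5}]'
```

```text
clock: 10.53
position: [0.5654, 0.2969, 0.0267]
tcp_rot: [[0.994, 0.107, 0.003], [0.107, -0.994, 0.001], [0.004, -0.0, -1.0]]
wrist_force: [1.0, 0.1, 0.7]
width: 0.467
clock: 10.95
position: [0.5646, 0.2975, 0.0263]
tcp_rot: [[0.994, 0.107, 0.002], [0.107, -0.994, 0.001], [0.003, -0.001, -1.0]]
wrist_force: [-1.2, -1.2, 6.1]
width: 0.136
```

```bash

python3 -m crank '[{"translation":[-8,-0.8,0],"twist":[0,0,0],"claw":5},{"translation":[-18,-1.9,0],"twist":[0,0,0],"claw":5},{"translation":[-24,-2.5,0],"twist":[0,0,0],"claw":5},{"translation":[-24,-2.5,0],"twist":[0,0,0],"claw":5},{"translation":[-24,-2.5,0],"twist":[0,0,0],"claw":5},{"translation":[-20,-2.1,0],"twist":[0,0,0],"claw":5},{"translation":[-12,-1.3,0],"twist":[0,0,0],"claw":5},{"translation":[-6,-0.6,0],"twist":[0,0,0],"claw":5},{"translation":[0,0,0],"twist":[0,0,0],"claw":5},{"translation":[0,0,0],"twist":[0,0,0],"claw":5}]'
```

```text
clock: 11.78
position: [0.4277, 0.2836, 0.0254]
tcp_rot: [[0.994, 0.108, -0.0], [0.108, -0.994, 0.001], [0.0, -0.001, -1.0]]
wrist_force: [-0.8, -0.4, 8.7]
width: 0.14
```

```bash

python3 -m crank '[{"translation":[0,0,0],"twist":[0,0,0],"claw":40},{"translation":[0,0,0],"twist":[0,0,0],"claw":40},{"translation":[0,0,0],"twist":[0,0,0],"claw":40},{"translation":[0,0,20],"twist":[0,0,0],"claw":85},{"translation":[0,0,40],"twist":[0,0,0],"claw":85},{"translation":[0,0,40],"twist":[0,0,0],"claw":85},{"translation":[10,1,40],"twist":[0,0,0],"claw":85},{"translation":[30,3,30],"twist":[0,0,0],"claw":85},{"translation":[20,2,0],"twist":[0,0,0],"claw":85},{"translation":[0,0,0],"twist":[0,0,0],"claw":85},{"translation":[0,0,0],"twist":[0,0,0],"claw":85}]'
python3 - <<'E'
from h import *
c=snap('wrist','w5'); s=state(); print(s['clock'],s['position'],s['tcp_rot'].round(3).tolist(),s['joint_positions'].round(1))
E
```

```text
clock: 12.7
position: [0.4868, 0.2888, 0.1934]
tcp_rot: [[0.994, 0.107, -0.002], [0.107, -0.994, -0.001], [-0.002, 0.001, -1.0]]
wrist_force: [0.0, 0.3, -0.6]
width: 0.993
12.75 [0.48558978 0.28877761 0.19274634] [[0.994, 0.107, -0.004], [0.107, -0.994, -0.001], [-0.004, 0.001, -1.0]] [-60.6  37.6  46.  100.3 -31.9  56.2 -85.9]
```

View pics/w5.png

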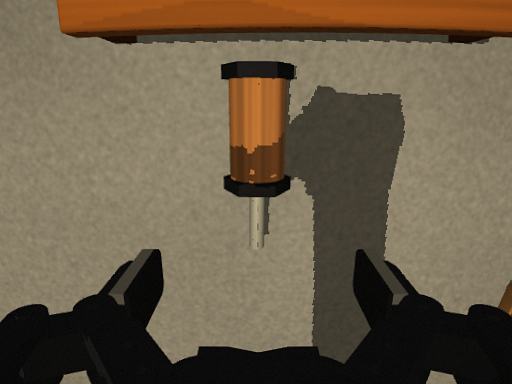

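```bash
python3 - <<'E'
from h import *
np.set_printoptions(precision=4,suppress=True)
c=ld('w5')
tip=atz(c,257,247,.027);n=atz(c,257.5,184,.04);f=atz(c,258,72,.05)
print(tip,n,f)
d=f-tip; th=np.arctan2(d[1],d[0]);print(np.degrees(th), tip+.115*np.array([np.cos(th),np.sin(th),0]))
# cap top edges: near cap outer face top at z .054, far cap
print(atz(c,258,62,.054),atz(c,257.5,182,.047))
# gripper-frame check
print(proj(c,[0.4856+.103*0,.2888,.193]))
E
```

```text
[0.4157 0.2829 0.027 ] [0.4833 0.2896 0.04  ] [0.577  0.2992 0.05  ]
5.794826966791877 [0.5301 0.2945 0.027 ]
[0.5841 0.3    0.054 ] [0.4869 0.29   0.047 ]
[[259.5329 265.6258]]
```

```bash

python3 -m crank '[{"translation":[20,3,-5],"twist":[0,0,0],"claw":85},{"translation":[24.5,3,-25],"twist":[0,0,0],"claw":85},{"translation":[0,0,-40],"twist":[0,0,0],"claw":85},{"translation":[0,0,-40],"twist":[0,0,0],"claw":85},{"translation":[0,0,-35],"twist":[0,0,0],"claw":85},{"translation":[0,0,-20],"twist":[0,0,0],"claw":85},{"translation":[0,0,-7],"twist":[0,0,0],"claw":85},{"translation":[0,0,0],"twist":[0,0,0],"claw":85},{"translation":[0,0,0],"twist":[0,0,0],"claw":85}]'
python3 -m crank '[{"translation":[0,0,0],"twist":[0,0,0],"claw":60},{"translation":[0,0,0],"twist":[0,0,0],"claw":45},{"translation":[0,0,0],"twist":[0,0,0],"claw":40},{"translation":[0,0,0],"twist":[0,0,0],"claw":40},{"translation":[0,0,0],"twist":[0,0,0],"claw":40},{"translation":[0,0,0],"twist":[0,0,0],"claw":40}]'
```

```text
clock: 13.5
position: [0.5314, 0.295, 0.0224]
tcp_rot: [[0.994, 0.108, -0.0], [0.108, -0.994, -0.0], [-0.0, 0.0, -1.0]]
wrist_force: [-0.1, -0.3, 0.5]
width: 0.996
clock: 14.0
position: [0.5326, 0.2953, 0.0241]
tcp_rot: [[0.994, 0.107, 0.003], [0.107, -0.994, 0.002], [0.003, -0.001, -1.0]]
wrist_force: [-1.0, -0.5, 5.3]
width: 0.564
```

```bash

python3 -m crank '[{"translation":[0,0,15],"twist":[0,0,0],"claw":40},{"translation":[0,0,35],"twist":[0,0,0],"claw":40},{"translation":[0,0,35],"twist":[0,0,0],"claw":40},{"translation":[-1.2,-20,25],"twist":[0,0,6.6],"claw":40},{"translation":[-1.2,-25.6,25],"twist":[0,0,6.6],"claw":40},{"translation":[-1.2,-25.6,20],"twist":[0,0,6.6],"claw":40},{"translation":[-1.2,-25.6,10],"twist":[0,0,6.6],"claw":40},{"translation":[-1.2,-25.6,10],"twist":[0,0,6.6],"claw":40},{"translation":[-1.2,-25.6,0],"twist":[0,0,6.6],"claw":40},{"translation":[-1.2,-25.6,0],"twist":[0,0,6.6],"claw":40},{"translation":[-1.2,-25.6,0],"twist":[0,0,6.6],"claw":40},{"translation":[-1.2,-25.6,0],"twist":[0,0,6.6],"claw":40}]'
python3 -m crank '[{"translation":[-1.2,-25.6,0],"twist":[0,0,6.6],"claw":40},{"translation":[-1.2,-25.6,0],"twist":[0,0,6.6],"claw":40},{"translation":[-1.2,-25.6,0],"twist":[0,0,6.6],"claw":40},{"translation":[-1.2,-25.6,0],"twist":[0,0,6.6],"claw":40},{"translation":[-1.2,-25.6,0],"twist":[0,0,6.6],"claw":40},{"translation":[-1.2,-25.6,0],"twist":[0,0,6.8],"claw":40},{"translation":[0,-5,0],"twist":[0,0,0],"claw":40},{"translation":[0,0,0],"twist":[0,0,0],"claw":40},{"translation":[0,0,0],"twist":[0,0,0],"claw":40},{"translation":[0,0,0],"twist":[0,0,0],"claw":40}]'
python3 - <<'E'
from h import *
c=snap('wrist','w6'); t=snap('side','s6'); s=state(); print(s['clock'],s['position'],s['tcp_rot'].round(3).tolist(),s['joint_positions'].round(1),s['wrist_force'])
E
```

```text
clock: 15.0
position: [0.5198, 0.0691, 0.1972]
tcp_rot: [[0.408, 0.913, -0.001], [0.913, -0.408, 0.0], [-0.0, -0.001, -1.0]]
wrist_force: [0.0, 0.1, -3.6]
width: 0.563
clock: 15.83
position: [0.5134, -0.0862, 0.1968]
tcp_rot: [[-0.267, 0.964, -0.001], [0.964, 0.267, 0.002], [0.002, -0.0, -1.0]]
wrist_force: [0.7, -0.6, -4.0]
width: 0.568
15.9333 [ 0.51362622 -0.086197    0.1968802 ] [[-0.268, 0.964, -0.001], [0.964, 0.268, 0.001], [0.001, -0.0, -1.0]] [ -4.4  27.6  16.9 106.6 -10.6  47.3  33.5] [-1.23143209  0.15215579 -3.76480425]
```

View pics/w6.png

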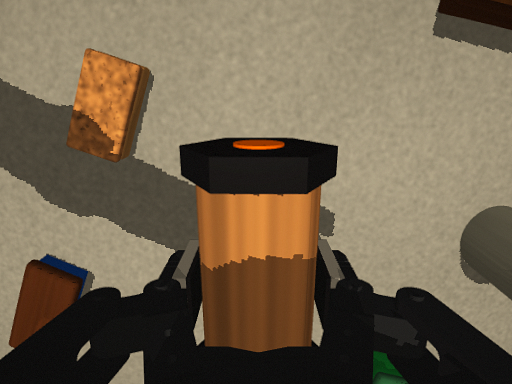

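```bash
python3 - <<'E'
from h import *
np.set_printoptions(precision=4,suppress=True)
c=ld('w6');yaw=np.radians(15.3);X=np.array([np.cos(yaw),np.sin(yaw),0]);Y=np.array([-X[1],X[0],0])
T=np.array([.5136,-.0862,.1999])
p=atz(c,259,145,.2); print((p-T)@Y,(p-T)@X)
m=np.array([.550,-.219,.2]);print('from mouth',(T-m)@Y,(T-m)@X)
t=snap('top','t6')
A=cv2.resize(t['image'][135:215,250:365],(460,320),interpolation=2)
s=cv2.imread('pics/side0.png')
B=cv2.resize(cv2.imread('pics/s6.png')[185:325,225:365],(340,320),interpolation=2)
cv2.imwrite('pics/c6.png',np.hstack([A,B]))
E
```

```text
0.055284323617535824 -0.0007720969150369959
from mouth 0.1376982041899352 -6.754899646242276e-05
```

View pics/c6.png

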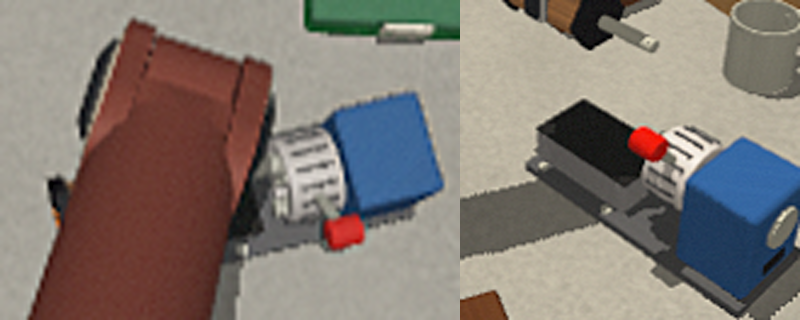

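```bash

python3 -m crank '[{"translation":[0,0,-15],"twist":[0,0,0],"claw":40},{"translation":[0,0,-30],"twist":[0,0,0],"claw":40},{"translation":[0,0,-30],"twist":[0,0,0],"claw":40},{"translation":[0,0,-25],"twist":[0,0,0],"claw":40},{"translation":[0,0,-12],"twist":[0,0,0],"claw":40},{"translation":[0,0,-5],"twist":[0,0,0],"claw":40},{"translation":[0,0,0],"twist":[0,0,0],"claw":40},{"translation":[0,0,0],"twist":[0,0,0],"claw":40}]'
python3 - <<'E'
from h import *
s=snap('side','s7')
t=snap('top','t7')
B=cv2.resize(s['image'][205:290,255:355],(500,425),interpolation=2)
A=cv2.resize(t['image'][145:210,290:335],(295,425),interpolation=2)
cv2.imwrite('pics/c7.png',np.hstack([B,A]));print(state()['position'],state()['wrist_force'])
E
```

```text
clock: 16.65
position: [0.5144, -0.088, 0.0806]
tcp_rot: [[-0.266, 0.964, 0.001], [0.964, 0.266, -0.0], [-0.001, 0.001, -1.0]]
wrist_force: [1.0, -0.0, -2.7]
width: 0.566
[ 0.51470556 -0.08828956  0.08130434] [-0.43125447  0.35209974 -3.27069878]
```

View pics/c7.png

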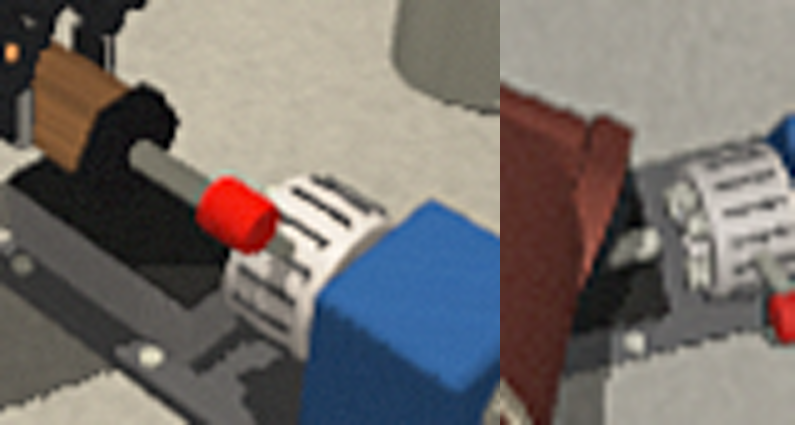

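```bash

python3 -m crank '[{"translation":[1.6,-5.8,-1.5],"twist":[0,0,0],"claw":40},{"translation":[3.2,-11.6,0],"twist":[0,0,0],"claw":40},{"translation":[3.2,-11.6,0],"twist":[0,0,0],"claw":40},{"translation":[3.2,-11.6,0],"twist":[0,0,0],"claw":40},{"translation":[3.2,-11.6,0],"twist":[0,0,0],"claw":40},{"translation":[1.6,-5.8,0],"twist":[0,0,0],"claw":40},{"translation":[0,0,0],"twist":[0,0,0],"claw":40},{"translation":[0,0,0],"twist":[0,0,0],"claw":40}]'
```

```text
clock: 17.42
position: [0.5293, -0.1467, 0.0784]
tcp_rot: [[-0.264, 0.965, -0.001], [0.965, 0.264, 0.0], [0.001, -0.0, -1.0]]
wrist_force: [0.4, 0.3, -4.1]
width: 0.565
```

```bash

python3 -m crank '[{"translation":[1.1,-3.9,0],"twist":[0,0,0],"claw":40},{"translation":[0.8,-2.9,0],"twist":[0,0,0],"claw":40},{"translation":[0.5,-1.9,0],"twist":[0,0,0],"claw":40},{"translation":[0.5,-1.9,0],"twist":[0,0,0],"claw":40},{"translation":[0,0,0],"twist":[0,0,0],"claw":40},{"translation":[0,0,0],"twist":[0,0,0],"claw":40}]'
```

```text
clock: 17.92
position: [0.5319, -0.1547, 0.0783]
tcp_rot: [[-0.267, 0.964, -0.002], [0.964, 0.267, 0.003], [0.003, -0.001, -1.0]]
wrist_force: [-1.7, 4.5, -3.1]
width: 0.564
```

```bash

python3 -m crank '[{"translation":[0.5,-1.9,0],"twist":[0,0,0],"claw":40},{"translation":[0,0,0],"twist":[0,0,0],"claw":40},{"translation":[0,0,0],"twist":[0,0,0],"claw":40}]'
```

```text
clock: 18.17
position: [0.5318, -0.1548, 0.078]
tcp_rot: [[-0.268, 0.963, -0.004], [0.963, 0.268, 0.006], [0.007, -0.002, -1.0]]
wrist_force: [-2.0, 8.0, -1.4]
width: 0.566
```

```bash

python3 -m crank '[{"translation":[0,0,-1],"twist":[0,0,0],"claw":40},{"translation":[0,0,-1],"twist":[0,0,0],"claw":40},{"translation":[0,0,0],"twist":[0,0,0],"claw":40},{"translation":[0,0,0],"twist":[0,0,0],"claw":40}]'
```

```text
clock: 18.5
position: [0.5319, -0.1548, 0.0776]
tcp_rot: [[-0.268, 0.963, -0.003], [0.963, 0.268, 0.006], [0.007, -0.002, -1.0]]
wrist_force: [-4.7, 8.9, 7.2]
width: 0.563
```

```bash

python3 -m crank '[{"translation":[0,0,0],"twist":[0,0,0],"claw":55},{"translation":[0,0,0],"twist":[0,0,0],"claw":72},{"translation":[0,0,0],"twist":[0,0,0],"claw":72},{"translation":[0,0,0],"twist":[0,0,0],"claw":72},{"translation":[0,0,20],"twist":[0,0,0],"claw":72},{"translation":[0,0,35],"twist":[0,0,0],"claw":72},{"translation":[0,0,40],"twist":[0,0,0],"claw":72},{"translation":[0,0,30],"twist":[0,0,0],"claw":72},{"translation":[-5.1,-8.5,0],"twist":[0,0,-6.95],"claw":0},{"translation":[-5.1,-8.5,0],"twist":[0,0,-6.95],"claw":0},{"translation":[-5.1,-8.5,0],"twist":[0,0,-6.95],"claw":0},{"translation":[-5.1,-8.5,0],"twist":[0,0,-6.95],"claw":0}]'
python3 -m crank '[{"translation":[-5.1,-8.5,0],"twist":[0,0,-6.95],"claw":0},{"translation":[-5.1,-8.5,0],"twist":[0,0,-6.95],"claw":0},{"translation":[-5.1,-8.5,0],"twist":[0,0,-6.95],"claw":0},{"translation":[-5.1,-8.5,0],"twist":[0,0,-6.95],"claw":0},{"translation":[-5.1,-8.5,0],"twist":[0,0,-6.95],"claw":0},{"translation":[-5.1,-8.5,0],"twist":[0,0,-6.95],"claw":0},{"translation":[-5.1,-8.5,0],"twist":[0,0,-6.95],"claw":0},{"translation":[-5.1,-8.5,0],"twist":[0,0,-6.95],"claw":0},{"translation":[-5.1,-8.5,0],"twist":[0,0,-6.95],"claw":0},{"translation":[0,0,0],"twist":[0,0,0],"claw":0},{"translation":[0,0,0],"twist":[0,0,0],"claw":0},{"translation":[0,0,0],"twist":[0,0,0],"claw":0}]'
python3 - <<'E'
from h import *
s=snap('side','s8')
t=snap('wrist','w8')
B=cv2.resize(s['image'][205:290,255:355],(450,382),interpolation=2)
A=cv2.resize(t['image'][100:384,60:420],(350,382),interpolation=2)
cv2.imwrite('pics/c8.png',np.hstack([B,A]));print(state()['position'],state()['wrist_force'],state()['joint_positions'].round(1))
E
```

```text
clock: 19.5
position: [0.5125, -0.1941, 0.2021]
tcp_rot: [[0.222, 0.975, 0.001], [0.975, -0.222, -0.001], [-0.001, 0.002, -1.0]]
wrist_force: [-0.8, -0.2, -0.2]
width: 0.276
clock: 20.5
position: [0.4671, -0.2689, 0.2015]
tcp_rot: [[0.965, 0.262, 0.0], [0.262, -0.965, 0.0], [0.0, -0.0, -1.0]]
wrist_force: [-1.0, 0.2, 0.2]
width: 0.001
[ 0.46722581 -0.26858949  0.20153481] [-0.45899532  0.24058565  1.40047642] [  1.1  33.2  41.7 104.  -27.1  53.2 -20. ]
```

View pics/c8.png

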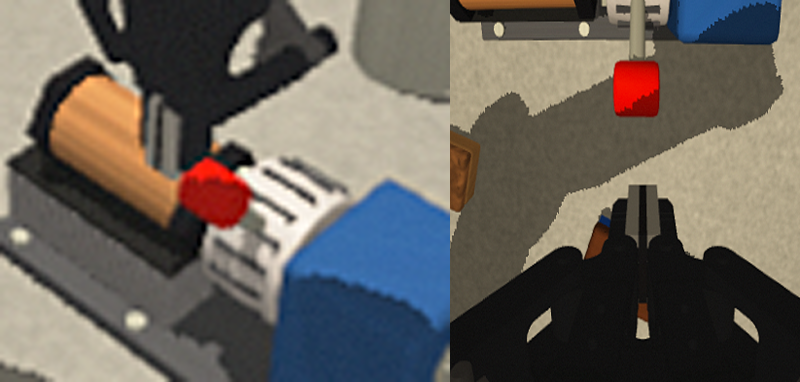

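```bash

python3 -m crank '[{"translation":[0,1,-20],"twist":[0,0,0],"claw":0},{"translation":[0,1,-25],"twist":[0,0,0],"claw":0},{"translation":[0,0,-6],"twist":[0,0,0],"claw":0},{"translation":[5,1.3,0],"twist":[0,0,0],"claw":0},{"translation":[5,1.4,0],"twist":[0,0,0],"claw":0},{"translation":[0,0,0],"twist":[0,0,0],"claw":0}]'
python3 -m crank '[{"translation":[6.9,1.9,5.45],"twist":[0,0,0],"claw":0},{"translation":[7.4,2.0,4.7],"twist":[0,0,0],"claw":0},{"translation":[7.8,2.1,3.9],"twist":[0,0,0],"claw":0},{"translation":[8.15,2.2,3.1],"twist":[0,0,0],"claw":0},{"translation":[8.4,2.3,2.2],"twist":[0,0,0],"claw":0},{"translation":[8.6,2.35,1.35],"twist":[0,0,0],"claw":0},{"translation":[8.7,2.4,0.45],"twist":[0,0,0],"claw":0},{"translation":[0,0,0],"twist":[0,0,0],"claw":0}]'
```

```text
clock: 21.1
position: [0.4784, -0.2647, 0.1516]
tcp_rot: [[0.965, 0.261, 0.002], [0.261, -0.965, -0.001], [0.002, 0.002, -1.0]]
wrist_force: [-0.1, 0.2, -0.1]
width: -0.001
clock: 21.77
position: [0.5344, -0.2501, 0.1738]
tcp_rot: [[0.965, 0.26, 0.003], [0.26, -0.965, -0.003], [0.002, 0.004, -1.0]]
wrist_force: [-0.5, -0.5, -0.1]
width: -0.003
```

```bash

python3 -m crank '[{"translation":[8.7,2.4,-0.45],"twist":[0,0,0],"claw":0},{"translation":[8.6,2.35,-1.35],"twist":[0,0,0],"claw":0},{"translation":[8.4,2.3,-2.2],"twist":[0,0,0],"claw":0},{"translation":[6,1.6,-2.3],"twist":[0,0,0],"claw":0},{"translation":[0,0,0],"twist":[0,0,0],"claw":0},{"translation":[0,0,0],"twist":[0,0,0],"claw":0}]'
```

```text
clock: 22.27
position: [0.5657, -0.2392, 0.1648]
tcp_rot: [[0.965, 0.261, 0.001], [0.261, -0.965, 0.002], [0.002, -0.001, -1.0]]
wrist_force: [-0.3, -0.6, 0.8]
width: 0.002
```

```bash

python3 -m crank '[{"translation":[4,1.1,-1.8],"twist":[0,0,0],"claw":0},{"translation":[3,0.8,-1.4],"twist":[0,0,0],"claw":0},{"translation":[0,0,0],"twist":[0,0,0],"claw":0},{"translation":[0,0,0],"twist":[0,0,0],"claw":0}]'
python3 -m crank '[{"translation":[2,0.5,-1],"twist":[0,0,0],"claw":0},{"translation":[2,0.5,-1],"twist":[0,0,0],"claw":0},{"translation":[0,0,0],"twist":[0,0,0],"claw":0},{"translation":[0,0,0],"twist":[0,0,0],"claw":0}]'
```

```text
clock: 22.6
position: [0.5714, -0.2385, 0.1618]
tcp_rot: [[0.966, 0.259, -0.0], [0.259, -0.966, 0.0], [-0.0, -0.001, -1.0]]
wrist_force: [-1.2, -0.7, 0.0]
width: -0.002
clock: 22.93
position: [0.5751, -0.2377, 0.1601]
tcp_rot: [[0.966, 0.259, -0.0], [0.259, -0.966, 0.0], [-0.0, -0.0, -1.0]]
wrist_force: [-3.5, 0.4, 1.6]
width: -0.002
```

Contact is starting; I'll push in small steps to build up clamp force.

```bash

python3 -m crank '[{"translation":[2.5,0.7,-1.3],"twist":[0,0,0],"claw":0},{"translation":[2.5,0.7,-1.3],"twist":[0,0,0],"claw":0},{"translation":[0,0,0],"twist":[0,0,0],"claw":0},{"translation":[0,0,0],"twist":[0,0,0],"claw":0}]'
python3 -m crank '[{"translation":[2,0.5,-0.5],"twist":[0,0,0],"claw":0},{"translation":[0,0,0],"twist":[0,0,0],"claw":0},{"translation":[0,0,0],"twist":[0,0,0],"claw":0}]'
```

```text
clock: 23.27
position: [0.5796, -0.2368, 0.1577]
tcp_rot: [[0.966, 0.259, -0.001], [0.259, -0.966, -0.0], [-0.001, -0.0, -1.0]]
wrist_force: [-5.1, -0.4, 2.6]
width: -0.003
clock: 23.52
position: [0.5806, -0.2366, 0.1572]
tcp_rot: [[0.966, 0.258, -0.003], [0.258, -0.966, -0.0], [-0.003, -0.001, -1.0]]
wrist_force: [-6.2, -1.0, 4.8]
width: 0.001
```

```bash

python3 -m crank '[{"translation":[2,0.5,-1.3],"twist":[0,0,0],"claw":0},{"translation":[2,0.5,-1.3],"twist":[0,0,0],"claw":0},{"translation":[0,0,0],"twist":[0,0,0],"claw":0},{"translation":[0,0,0],"twist":[0,0,0],"claw":0}]'
python3 -m crank '[{"translation":[2,0.5,-1.3],"twist":[0,0,0],"claw":0},{"translation":[1,0.3,-0.6],"twist":[0,0,0],"claw":0},{"translation":[0,0,0],"twist":[0,0,0],"claw":0},{"translation":[0,0,0],"twist":[0,0,0],"claw":0}]'
```

```text
clock: 23.85
position: [0.5835, -0.2363, 0.1548]
tcp_rot: [[0.966, 0.257, -0.005], [0.257, -0.966, -0.001], [-0.005, -0.001, -1.0]]
wrist_force: [-8.4, -0.4, 5.5]
width: -0.001
clock: 24.18
position: [0.5852, -0.2362, 0.1533]
tcp_rot: [[0.967, 0.256, -0.007], [0.256, -0.967, -0.001], [-0.007, -0.001, -1.0]]
wrist_force: [-11.3, -0.2, 8.4]
width: -0.001
```

```bash

python3 -m crank '[{"translation":[2,0.5,-1.3],"twist":[0,0,0],"claw":0},{"translation":[1,0.3,-0.6],"twist":[0,0,0],"claw":0},{"translation":[0,0,0],"twist":[0,0,0],"claw":0},{"translation":[0,0,0],"twist":[0,0,0],"claw":0}]'
python3 -m crank '[{"translation":[1.5,0.4,-0.8],"twist":[0,0,0],"claw":0},{"translation":[0,0,0],"twist":[0,0,0],"claw":0},{"translation":[0,0,0],"twist":[0,0,0],"claw":0}]'
```

```text
clock: 24.52
position: [0.5872, -0.2358, 0.1519]
tcp_rot: [[0.967, 0.256, -0.009], [0.256, -0.967, -0.001], [-0.008, -0.002, -1.0]]
wrist_force: [-13.0, -0.5, 11.9]
width: -0.0
clock: 24.77
position: [0.588, -0.2356, 0.1514]
tcp_rot: [[0.967, 0.256, -0.01], [0.256, -0.967, -0.001], [-0.01, -0.002, -1.0]]
wrist_force: [-14.0, -0.5, 13.4]
width: 0.004
```

```bash

python3 -m crank '[{"translation":[-12,-3.2,3],"twist":[0,0,0],"claw":0},{"translation":[-12,-3.2,10],"twist":[0,0,0],"claw":0},{"translation":[-5,2,35],"twist":[0,0,0],"claw":0},{"translation":[-30,10,25],"twist":[0,0,0],"claw":0},{"translation":[-35,12,10],"twist":[0,0,0],"claw":0},{"translation":[-15,10,5],"twist":[0,0,0],"claw":0},{"translation":[0,0,0],"twist":[0,0,0],"claw":0},{"translation":[0,0,0],"twist":[0,0,0],"claw":0}]'
python3 - <<'E'
from h import *
s=snap('side','s9');t=snap('wrist','w9');o=snap('top','t9')
B=cv2.resize(s['image'][140:340,190:470],(392,280),interpolation=2)
A=cv2.resize(t['image'],(400,300),interpolation=2)
C=cv2.resize(s['image'][205:290,255:355],(353,300),interpolation=2)
D=cv2.resize(o['image'][60:260,100:400],(361,280))
M=np.zeros((580,760,3),np.uint8);M[:300,:400]=A;M[:300,402:755]=C;M[300:,:392]=B;M[300:,396:757]=D
cv2.imwrite('pics/c9.png',M)
for n,i in(('w',t),('s',s)):
    g=i['image'].astype(int); m=((g[...,2]>140)&(g[...,1]<50)&(g[...,0]<50)).astype(np.uint8)
    k,l,st,ce=cv2.connectedComponentsWithStats(m); print(n,[(st[j].tolist(),ce[j].round(1).tolist()) for j in range(1,k) if st[j,4]>15])
print(state()['position'],state()['wrist_force'])
E
```

```text
clock: 25.43
position: [0.4862, -0.2044, 0.239]
tcp_rot: [[0.965, 0.261, 0.005], [0.261, -0.965, 0.001], [0.005, 0.001, -1.0]]
wrist_force: [0.4, -0.1, -0.4]
width: -0.001
w [([327, 26, 45, 41, 1672], [349.2, 45.3])]
s [([177, 119, 8, 8, 29], [180.8, 122.2]), ([327, 215, 14, 13, 106], [333.3, 220.6])]
[ 0.48640136 -0.20518891  0.23772204] [ 0.5582733  -0.83439436 -0.31659611]
```

View pics/c9.png

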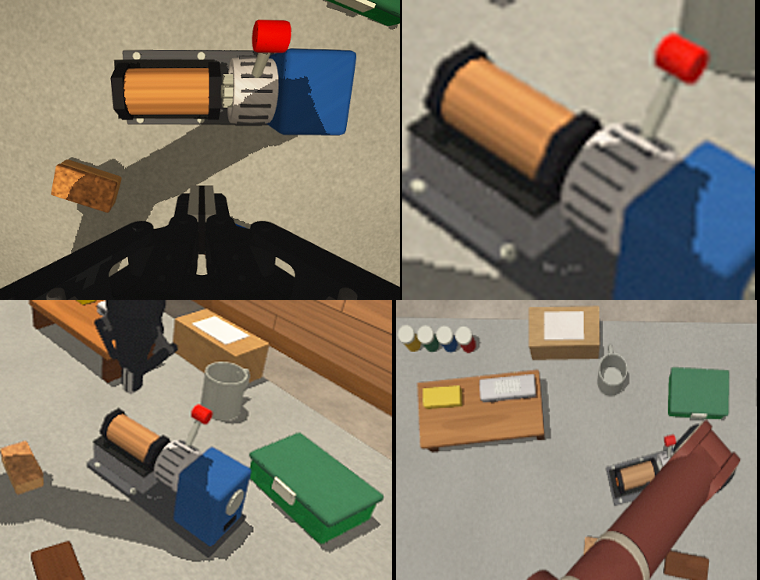

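```bash
python3 -c "
from h import *
print(close_job())"
```

```text
the job is handed in; nothing more can be done
None
```

The job is handed in at about 25.6 s of the 72 s allowed. The roller is laid on the bed, its shaft is fully home, and the chuck is clamped on it.

- **Opening:** I swung the bar towards the robot. My first pinch-and-swing slipped a little short (about -0.64 rad against -0.70). I then pushed the knob with closed fingers until it stopped moving at about 17 N, so the chuck was fully open.
- **Fetching:** I drew the roller out by its shaft, let it go and took it again by the cork drum. I then laid it on the bed and pushed it in until it met the end stop at about 8 N.
- **Clamping:** I let go of the roller and pushed the bar away from the robot with closed fingers. The load at the knob built up to about 19 N, and the arm then backed off.

**Last checks:**
- The roller lies straight on the bed, and about 10 mm shows between cap and sleeve, as it should at home.
- The bar stayed at about +0.6 rad (a sleeve turn of about 1.3, past where the jaws meet the shaft).
- The robot touched nothing, and the other items look to be where they were.
- The bar angle is only good to about 0.05 rad. I didn't tug the shaft to test the grip, so its firmness rests on the force built up at the knob.

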